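Set the glazing stations right

TASK

The glaze tub, the test tile and the roll of tape are standing on each other's stations. Put the tub on the pan of the scale, the tile on the banding wheel and the tape in the wooden tray, each upright in the middle of its station; the plain plaster slab is free to park things on while you swap them. Leave the wooden rib and the brush at the ends of the row where they lie.

Things in the scene. Friction and masses are not known exactly. Their poses are not given: they have to be found in the camera images.
- tub: closed round glaze tub with an ochre side and a white lid, 62 mm tall; body 60 mm across, lid (top 14 mm) 67 mm across; 0.15 kg. Origin: centre of its underside, z up. Can be taken across the lid. At the start it stands on a station
- tile: cream ceramic test tile, L-shaped: a flat foot 44 (x) x 46 (y) x 6 mm with an upright plate 7 mm thick, 46 mm wide (along y) and 62 mm high from the underside, along its -x edge (x from -22 to -15 mm); 0.08 kg. Origin: centre of the foot's underside, z up. The plate can be taken across its 46 mm width (along y) at x = -18.5 mm. At the start it stands on its foot on a station
- tape: roll of masking tape lying flat, a ring 100 mm across outside, hole 70 mm across, 24 mm tall, wall about 12 to 15 mm thick; 0.12 kg. Origin: centre of the ring at its underside, z up. Can be taken by its wall with one finger in the hole. At the start it lies on a station
- scale: low grey bench scale with a square steel pan 120 x 120 mm and a dark display window beside the pan, on the right as seen from the robot. Origin: on the bench under the middle of the pan; the pan's top is flat, 32 mm above it. The grey case reaches from x = -98 to +64 mm and 67 mm to each side in y; the display is on its -x side. Fixed to the bench
- wheel: banding wheel (potter's small turntable): round metal disc 140 mm across with fine rings, on a dark foot; the disc does not turn. Origin: centre of the foot on the bench; the disc's flat top is 50 mm above it. Fixed. It is round, so its yaw has no meaning
- tray: low square wooden tray, 136 x 136 mm outside, 124 x 124 mm inside. Origin: centre of its underside; its floor is 6 mm and its rim 11 mm above it. Fixed
- rib: bystander: flat half-moon wooden rib, 55 (x) x 110 (y) x 6 mm, lying on the bench; origin at the centre of its underside
- brush: bystander: slim brush with a blue handle, 190 mm long (y), 12 mm thick, lying on the bench; origin at the centre of its underside
- slab: plain white plaster slab, 120 x 120 x 12 mm, free at the start: the spot to park a thing on. Origin: centre of its underside; flat top 12 mm above it. Fixed. Slab, scale, wheel and tray stand in a row across the bench in front of the robot, in any order, the bench round them is at z = 0

How it is judged (in metres and radians):
At the end, for the whole second after the job is handed in: The tub stands upright on the scale's pan, the tile stands on its foot on the banding wheel and the tape lies flat in the tray, each with its centre within 15 mm of the station's centre (horizontally), resting on the surface (within 4 mm in height), tilted less than 0.1 rad, and at rest (horizontal distance between tub and scale below 0.015 m and z of tub in the frame of scale between 0.028 and 0.036 m and angle between each of tub, tile, tape's own z axis and vertical below 0.1 rad and linear speed of each of tub, tile, tape below 0.02 m/s and horizontal distance between tile and wheel below 0.015 m and z of tile in the frame of wheel between 0.046 and 0.054 m and horizontal distance between tape and tray below 0.015 m and z of tape in the frame of tray between 0.002 and 0.01 m); the robot touches nothing.
It fails at once if the rib is shifted by more than 25 mm (distance of rib from where it was at the start of the episode above 0.025 m).
It fails at once if the brush is shifted by more than 25 mm (distance of brush from where it was at the start of the episode above 0.025 m).
It also fails if it takes over 128 s, if anything falls off the work surface, if the arm or the gripper's body presses on something with over 40 N, if the wrist force passes 120 N, or if a joint passes its speed limit or range.

ROBOT

A 6-joint arm with a two-finger parallel gripper is mounted at the origin on a cart in front of the work surface, level with it; the furniture and walls round the work are solid. World frame = base frame: x ahead of the robot, y to its left, z up, the work surface at z = 0. Lengths are in mm, angles in degrees, forces in N, time in s.
With the tool pointing down it reaches from about 300 to 850 mm from the base axis. Payload 4.2 kg.
Tool frame: the origin (TCP) lies midway between the tips of the shut fingers; the grasp point (between the pads) lies 19 mm behind it; z points along the fingers, x is the direction in which the jaws open and shut, and the axes are right-handed (so a half turn about z gives the same grasp; the last joint's range is limited). The gripper opens to 91 mm and grips with 3 to 60 N. Pads are 32 mm wide; open, the fingers measure 118 mm over their backs; the gripper's body (76 mm by 178 mm) begins 60 mm behind the grasp point.
Start: joints at [-71.963, 18.312, 89.639, -0, 72.044, -1.146], TCP at [188.937, -543.089, 213.976] pointing down, gripper open.
Joint ranges: [-177.97, 177.97], [-48.28, 115.42], [12.27, 149.76], [-77.06, 257.06], [2.81, 150.46], [-146.56, 146.56]. Speed limits (degrees/s): [147.25, 147.25, 180, 180, 180, 180].

INTERFACE

Orientations are given as [roll, pitch, yaw] about the fixed x, y, z axes, in that order (R = Rz(yaw) Ry(pitch) Rx(roll)).
In Python, from workcell import env gives the robot as it stands. The module is installed in compiled form; this text tells all that it offers.
- The arm moves only by the tool drive_tool, never from a script. Its argument "series" is a list of rows, each a list of 3 entries, a list of its own where there are three numbers: the closure, from 0 (fully open) to 1 (shut), then the shift along the tool's x, y, z in mm, then the turn, a rotation vector about the tool's x, y, z in rad. In form: [[gripper, [dx, dy, dz], [rx, ry, rz]], ...]. A call has exactly 5 rows; each row is the pose to reach, as a shift and turn from the pose commanded when the call began, along the tool's axes at that moment; what a row does not reach only later rows make up. A row lasts 1/10 s, in which the tool goes at most 50 mm and 8.59 degrees, less where a joint would pass 70% of its speed; a pose out of reach is approached as far as the arm can. A call with a gripper value outside its range is refused whole. The fingers move at their own pace and stop on an object; "squeeze" is the grip in N (left out, the last holds). Time passes only in rows, so rows that repeat a pose let the fingers close, or fill a call up. It gives the time, the measured TCP pose, the force and the opening at its end, in the units of the state.
- env.state(): the state, without advancing time (a new reading comes with each control period).
- env.grab_frame(name): name is "side" or "top" or "wrist"; returns a dict with "image" (384x512x3 uint8, red, green, blue), "K" (3x3 intrinsics, pixels), "k1" (the pictures are not rectified: a ray, as slopes to the right and down, at radius r is drawn at 1 + k1 r^2 times it, then the intrinsics apply), "origin" and "orientation" of the camera in the world. Camera axes: x right, y down, z forward; pixel columns grow to the right and rows downward; lengths in mm; the calibration is good to about 2 mm. A picture is of the moment at which its call begins. There is no depth.
- env.job_done(): hands the job in, once; it reports no verdict.
The state is a dict: "time_s": time; "qpos": joint angles; "qvel": joint speeds; "effort": joint torques, N m; "ee_pos": TCP position; "ee_rot": TCP orientation; "force": force on the tool from outside, world axes, zero at the start; "torque": the same for the moment, N m; "gripper_width": finger opening in mm.
Only numpy, scipy, OpenCV 4.12 (cv2) and the standard library are available. Lean on these libraries where they do the work, as an engineer would, in place of code of your own. Each camera call takes 0.05 s, during which the arm holds its last target.

## Working session

There is one attempt and no reset: what is moved stays moved. The work goes in short steps, Python scripts to look and compute and a tool call to move; the robot and the scene stay as the last step left them, time stands still between calls to the robot, and variables do not carry over. Pictures are saved under pics/ and viewed, and the job is handed in when it is done.

Besides the shell and the picture viewer there is one more tool, called after ">>>" as name(argument=value, ...), one argument or row to a line, values as JSON. drive_tool: Moves the arm, as the interface text tells. Its arguments: {"type":"object","properties":{"series":{"type":"array","items":{"type":"array"}},"squeeze":{"type":"number"}},"required":["series"]}

```bash
mkdir -p pics; cat > h.py <<'E'
import numpy as np,cv2
from workcell import env
from scipy.spatial.transform import Rotation as R
def grab(n,f):
    d=env.grab_frame(n); cv2.imwrite('pics/'+f+'.png',cv2.cvtColor(d['image'],cv2.COLOR_RGB2BGR))
    np.save('pics/'+f+'.npy',d,allow_pickle=True); return d
def load(f): return np.load('pics/'+f+'.npy',allow_pickle=True).item()
E
python3 - <<'E'
from h import *
print(env.state())
for n in ['side','top','wrist']:
    d=grab(n,n+'0'); print(n,d['K'],d['k1'],d['origin'],d['orientation'])
E
```

```text
{'time_s': 0.0, 'qpos': array([-7.19610254e+01,  1.83512306e+01,  8.97060819e+01,  2.04620989e-03,
        7.20434564e+01, -1.14670656e+00]), 'qvel': array([ 0.04402344,  0.06629563, -0.05596659,  0.06614219,  0.04281861,
        0.00486909]), 'effort': array([-3.09827839e-03, -4.12471676e+01, -2.31978303e+01,  7.25583080e-02,
        4.56156337e-02, -1.40120565e-04]), 'ee_pos': array([ 188.8112275 , -542.58514718,  213.12659079]), 'ee_rot': array([-1.79996038e+02,  1.00709853e-01, -7.08149479e+01]), 'force': array([-0.41511856, -0.02585756, -0.14315954]), 'torque': array([ 0.02991181, -0.01491886, -0.00270838]), 'gripper_width': 91.39315075142173}
side [[380.23511302   0.         253.7373085 ]
 [  0.         380.23511302 184.36992563]
 [  0.           0.           1.        ]] 0.04304929837214086 [174.55047151 981.61352374 782.63382611] [-125.32594653    0.30085629 -168.01494778]
top [[412.04504955   0.         258.66896296]
 [  0.         412.04504955 195.63244758]
 [  0.           0.           1.        ]] 0.013656251528460669 [ 193.53900006  -40.8462318  1393.32307427] [-170.09520942    0.25491777  -88.44516424]
wrist [[301.17874561   0.         257.13876311]
 [  0.         301.17874561 192.82546878]
 [  0.           0.           1.        ]] -0.05174319815881981 [ 253.51454397 -519.4571393   384.71895397] [ 1.65786170e+02  6.27716292e-02 -7.08245562e+01]
```

View pics/top0.png

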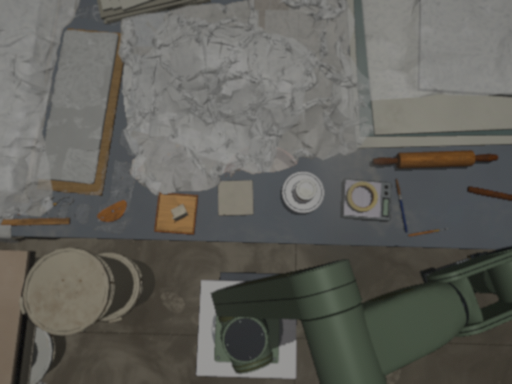

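View pics/side0.png

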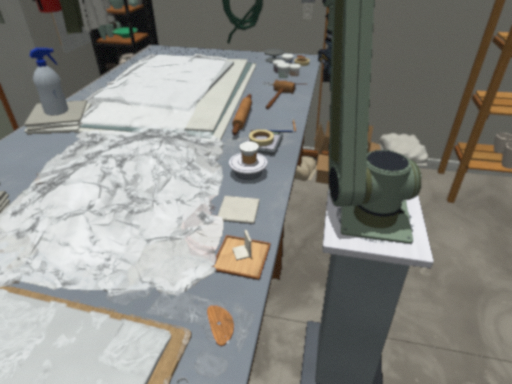

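View pics/wrist0.png

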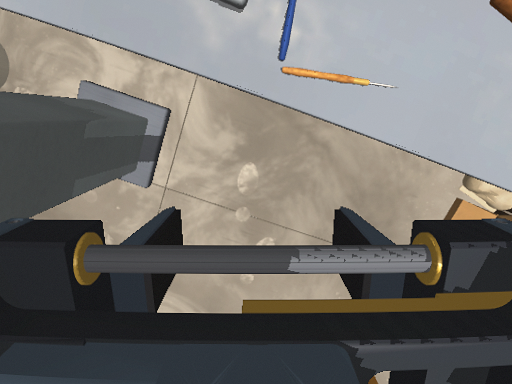

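Top view: the tile is in the tray (177,213), the slab is free (235,198), the tub is on the wheel (303,191), and the tape is on the scale (361,198). The rib (112,211) and brush (402,205) lie at the ends of the row. I'll measure rough positions from these pictures.

```bash
cat >> h.py <<'E'
def ray(d,uv):
    uv=np.array(uv,float).reshape(-1,1,2)
    p=cv2.undistortPoints(uv,d['K'],np.array([d['k1'],0,0,0,0.])).reshape(-1,2)
    M=R.from_euler('xyz',d['orientation'],degrees=True).as_matrix()
    return np.array(d['origin']),np.c_[p,np.ones(len(p))]@M.T
def plane(d,uv,z):
    o,r=ray(d,uv); return o+r*((z-o[2])/r[:,2])[:,None]
def proj(d,P):
    M=R.from_euler('xyz',d['orientation'],degrees=True).as_matrix()
    rv=cv2.Rodrigues(M.T)[0]; t=-M.T@np.array(d['origin'])
    return cv2.projectPoints(np.array(P,float).reshape(-1,3),rv,t,d['K'],np.array([d['k1'],0,0,0,0.]))[0].reshape(-1,2)
E
python3 - <<'E'
from h import *
d=load('top0')
for n,uv,z in [('tile/tray',(177,213),8),('slab',(235.5,198),12),('wheel',(302.5,192),50),('tape',(361,198),56),('brush',(402,205),6),('rib',(112,211),6)]:
    print(n,plane(d,uv,z)[0].round(1))
im=cv2.imread('pics/top0.png')[150:245,90:450]
im=cv2.resize(im[:, :180],None,fx=4.4,fy=4.4,interpolation=cv2.INTER_CUBIC);cv2.imwrite('pics/c1.png',im)
im=cv2.imread('pics/top0.png')[150:245,270:450]
im=cv2.resize(im,None,fx=4.4,fy=4.4,interpolation=cv2.INTER_CUBIC);cv2.imwrite('pics/c2.png',im)
E
```

```text
tile/tray [368.2 247.    8. ]
slab [424.2  50.4  12. ]
wheel [ 443.9 -173.3   50. ]
tape [ 427.8 -364.8   56. ]
brush [ 416.1 -515.2    6. ]
rib [369.5 468.3   6. ]
```

View pics/c1.png

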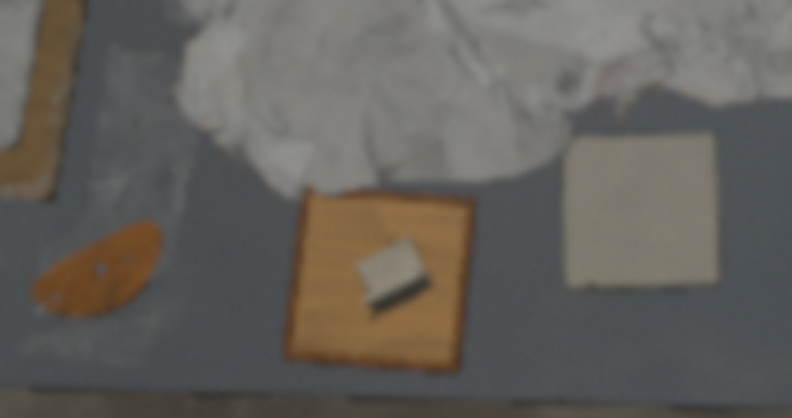

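View pics/c2.png

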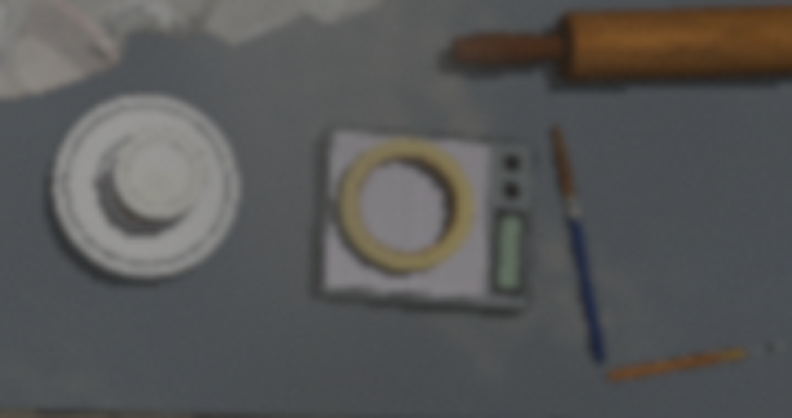

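```bash
cat > go.py <<'E'
# usage: go.py x y z yaw : prints needed shift/turn in tool axes from measured pose
from h import *
import sys
s=env.state(); t=[float(a) for a in sys.argv[1:5]]
Rm=R.from_euler('xyz',s['ee_rot'],degrees=True); Rt=R.from_euler('xyz',[180,0,t[3]],degrees=True)
print('shift',(Rm.inv().apply(np.array(t[:3])-s['ee_pos'])).round(1),'turn',(Rm.inv()*Rt).as_rotvec().round(3))
E
python3 go.py 361 -270 250 -90
```

```text
shift [-201.1 -252.2  -36.4] turn [0.    0.001 0.335]
```

>>> drive_tool(
  series=[
    [0, [-29, -36, -5], [0, 0, 0.067]],
    [0, [-58, -72, -10], [0, 0, 0.134]],
    [0, [-87, -108, -16], [0, 0, 0.2]],
    [0, [-116, -144, -21], [0, 0, 0.27]],
    [0, [-145, -181, -26], [0, 0, 0.335]],
  ],
  squeeze=20,
)

```text
time_s: 0.65
ee_pos: [312.7, -344.9, 240.0]
ee_rot: [180.0, 0.0, -90.2]
force: [1.2, -0.9, 0.3]
gripper_width: 91.1
```

```bash
python3 go.py 361 -270 250 -90
```

```text
shift [-75.1 -48.  -10. ] turn [ 0.     0.    -0.004]
```

>>> drive_tool(
  series=[
    [0, [-35, -24, -5], [0, 0, 0]],
    [0, [-75, -48, -10], [0, 0, 0]],
    [0, [-75, -48, -10], [0, 0, 0]],
    [0, [-75, -48, -10], [0, 0, 0]],
    [0, [-75, -48, -10], [0, 0, 0]],
  ],
)

```text
time_s: 1.15
ee_pos: [359.8, -272.3, 249.7]
ee_rot: [180.0, -0.0, -90.0]
force: [-0.1, 0.3, -1.0]
gripper_width: 91.0
```

```bash
python3 - <<'E'
from h import *
d=grab('wrist','w1');print(env.state()['ee_pos'],d['origin'],d['orientation'])
for n,P in [('wheel',(444,-173,50)),('scale',(428,-365,32))]:print(n,proj(d,P))
E
```

```text
[ 359.59937321 -272.50180924  249.6484416 ] [ 428.34971353 -271.43591836  421.14150612] [ 1.65754123e+02 -4.13620543e-02 -9.00531667e+01]
wheel [[174.30186233 103.54704562]]
scale [[331.11856761 117.0694417 ]]
```

View pics/w1.png

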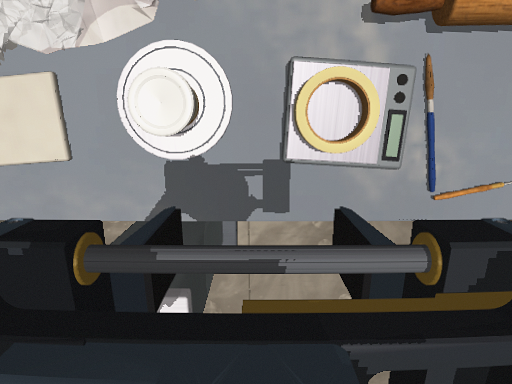

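Wrist view: wheel disc at (174,99), tub lid at about (165,101), tape ring at (336,109) on the scale, slab at the left edge, and brush at (431,125). I'll measure these by casting contour points onto planes.

```bash
cat >> h.py <<'E'
def biggest(m,k=1):
    c,_=cv2.findContours(m.astype(np.uint8),cv2.RETR_EXTERNAL,cv2.CHAIN_APPROX_NONE)
    return sorted(c,key=cv2.contourArea)[::-1][:k]
def circ(P):
    from scipy.optimize import least_squares
    f=lambda p:np.hypot(P[:,0]-p[0],P[:,1]-p[1])-p[2]
    r=least_squares(f,[*P[:,:2].mean(0),50],loss='soft_l1',f_scale=1.5); return r.x,np.abs(f(r.x)).mean()
E
python3 - <<'E'
from h import *
d=load('w1');im=d['image'];hsv=cv2.cvtColor(im,cv2.COLOR_RGB2HSV)
sub=np.zeros(im.shape[:2],bool)
# tape yellow
m=(hsv[...,0]>15)&(hsv[...,0]<35)&(hsv[...,1]>70)&(hsv[...,2]>120);m[:,:260]=0;m[:,390:]=0;m[170:]=0
c=biggest(m)[0];print('tape area',cv2.contourArea(c),cv2.boundingRect(c));print('tape',circ(plane(d,c.reshape(-1,2),56)))
# wheel: not bench
for p in [(130,20+80),(124,100),(150,150),(160,100),(110,120),(310,75),(288,110),(395,100)]:print(p,im[p[1],p[0]],hsv[p[1],p[0]])
E
python3 - <<'E'
import cv2
im=cv2.imread('pics/w1.png')
cv2.imwrite('pics/w1a.png',cv2.resize(im[30:175,105:245],None,fx=4,fy=4,interpolation=cv2.INTER_NEAREST))
cv2.imwrite('pics/w1b.png',cv2.resize(im[45:180,275:425],None,fx=4,fy=4,interpolation=cv2.INTER_NEAREST))
E
```

```text
tape area 5595.0 (295, 66, 85, 87)
tape (array([ 435.44423925, -366.23536469,   49.24212579]), np.float64(0.3296148295126046))
(130, 100) [247 245 240] [ 21   7 247]
(124, 100) [200 194 198] [160   8 200]
(150, 150) [247 244 245] [170   3 247]
(160, 100) [240 237 231] [ 20  10 240]
(110, 120) [136 141 147] [106  19 147]
(310, 75) [240 235 239] [156   5 240]
(288, 110) [90 94 93] [83 11 94]
(395, 100) [61 61 62] [120   4  62]
```

View pics/w1a.png

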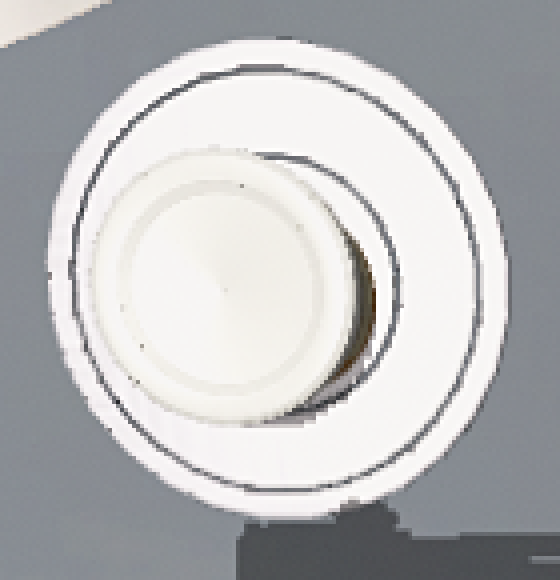

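View pics/w1b.png

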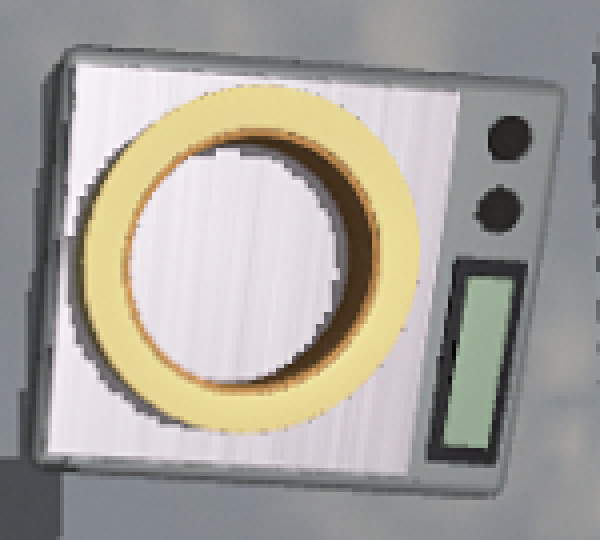

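```bash
python3 - <<'E'
from h import *
d=load('w1');im=d['image'].astype(int);g=im.mean(2)
m=(g>185);m[:,:105]=0;m[:,245:]=0;m[175:]=0;m[:38,:130]=0
c=biggest(m)[0].reshape(-1,2);print('wheel',circ(plane(d,c,50)))
m=((im[...,0]-im[...,2])>=6)&(g>150);m[:,:120]=0;m[:,205:]=0;m[145:]=0;m[:60]=0
m=cv2.morphologyEx(m.astype(np.uint8),cv2.MORPH_OPEN,np.ones((5,5)))
c=biggest(m)[0];print(cv2.boundingRect(c),cv2.contourArea(c));print('lid',circ(plane(d,cv2.convexHull(c).reshape(-1,2),112)))
man=np.array([(92,285),(220,148),(225,427),(130,185),(300,180),(150,400)])/4+[105,30]-.4
print('lid man',circ(plane(d,man,112)))
q=np.array([(75,66),(460,92),(410,473),(47,455)])/4+[275,45]-.4
P=plane(d,q,32);print('pan',P.round(1),P.mean(0))
e=np.array([P[1]-P[0],P[2]-P[1],P[3]-P[2],P[0]-P[3]]);print(np.linalg.norm(e,axis=1),np.degrees(np.arctan2(e[:,1],e[:,0])))
E
```

```text
wheel (array([ 446.67275653, -172.232345  ,   68.32171143]), np.float64(0.33255903816672383))
(135, 67, 53, 69) 1966.5
lid (array([ 441.79840629, -171.74144354,   32.65413833]), np.float64(1.288190770276765))
lid man (array([ 442.56283031, -175.74561886,   33.40855526]), np.float64(0.1852511274465023))
pan [[ 494.2 -315.7   32. ]
 [ 488.  -434.4   32. ]
 [ 369.9 -429.    32. ]
 [ 375.6 -309.6   32. ]] [ 431.95203426 -372.17440385   32.        ]
[118.9416275  118.20484322 119.62622542 118.70586908] [-92.96795744 177.38375733  87.27307606  -2.94765343]
```

```bash
python3 go.py 330 160 250 -90
```

```text
shift [-4.325e+02  3.030e+01 -3.000e-01] turn [ 0.001 -0.    -0.002]
```

>>> drive_tool(
  series=[
    [0, [-48, 3, 0], [0, 0, 0]],
    [0, [-96, 7, 0], [0, 0, 0]],
    [0, [-144, 10, 0], [0, 0, 0]],
    [0, [-192, 13, 0], [0, 0, 0]],
    [0, [-240, 17, 0], [0, 0, 0]],
  ],
)

```text
time_s: 1.7
ee_pos: [342.9, -31.3, 249.9]
ee_rot: [-180.0, -0.0, -90.2]
force: [1.9, 0.6, 0.3]
gripper_width: 91.2
```

>>> drive_tool(
  series=[
    [0, [-48, 3, 0], [0, 0, 0]],
    [0, [-96, 7, 0], [0, 0, 0]],
    [0, [-144, 10, 0], [0, 0, 0]],
    [0, [-190, 13, 0], [0, 0, 0]],
    [0, [-190, 13, 0], [0, 0, 0]],
  ],
)

```text
time_s: 2.2
ee_pos: [330.3, 162.1, 249.8]
ee_rot: [180.0, 0.1, -89.7]
force: [0.4, -0.5, 0.3]
gripper_width: 91.3
```

```bash
python3 - <<'E'
from h import *
d=grab('wrist','w2');print(env.state()['ee_pos'],env.state()['ee_rot'])
E
```

```text
[330.36093886 159.55450155 249.62667408] [ 1.79961806e+02 -3.28145467e-02 -8.97837545e+01]
```

View pics/w2.png

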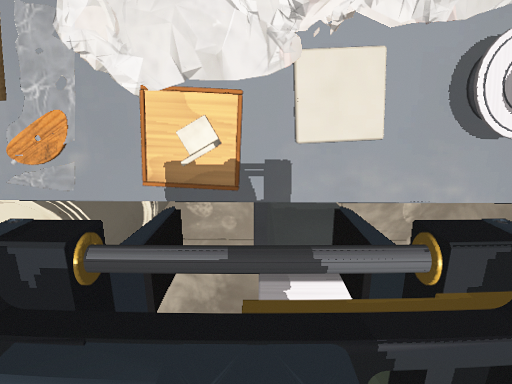

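Wrist view: tray corners are near (143,87),(243,90),(240,189),(142,186), with the tile at (199,138). The slab is (295-386, 47-143) and the rib is at (38,137).

```bash
python3 - <<'E'
import cv2
im=cv2.imread('pics/w2.png')
cv2.imwrite('pics/w2a.png',cv2.resize(im[80:195,130:250],None,fx=5,fy=5,interpolation=cv2.INTER_NEAREST))
cv2.imwrite('pics/w2b.png',cv2.resize(im[40:150,285:395],None,fx=4,fy=4,interpolation=cv2.INTER_NEAREST))
E
```

```text
(no output)
```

View pics/w2a.png

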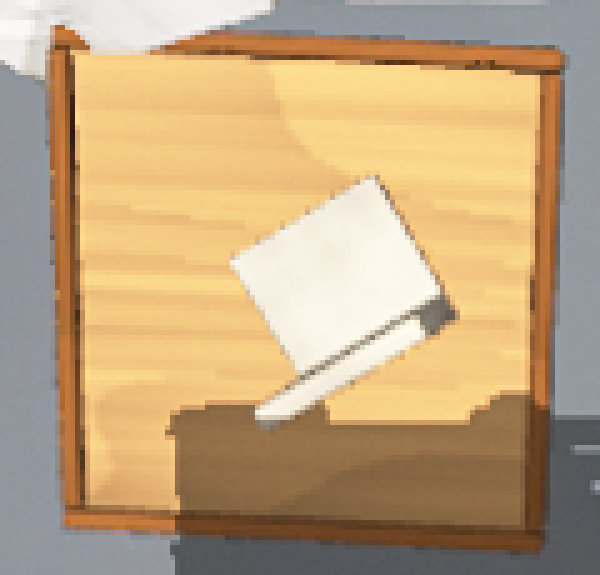

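View pics/w2b.png

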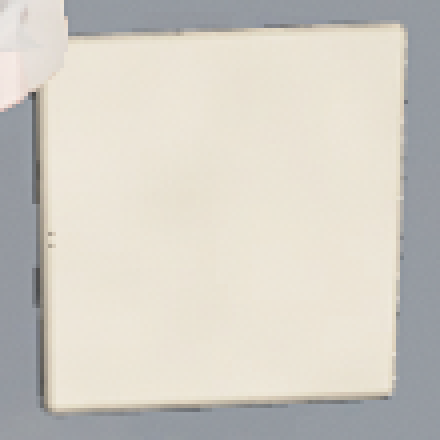

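```bash
python3 - <<'E'
from h import *
d=load('w2')
q=np.array([(258,408),(266,424),(430,333),(418,316)])/5+[130,80]-.4
P=plane(d,q,68);print(P.round(1),'top centre',P.mean(0))
print(np.linalg.norm(P[1]-P[0]),np.linalg.norm(P[2]-P[1]),np.linalg.norm(P[0]-P[3]),np.degrees(np.arctan2(*(P[0]-P[3])[1::-1])))
q=np.array([(235,262),(375,178),(443,293),(300,375)])/5+[130,80]-.4
F=plane(d,q,12);print(F.round(1)); e=F[0]-F[1];print(np.linalg.norm(e),np.degrees(np.arctan2(e[1],e[0])))
ax=-(F[3]+F[2]-F[0]-F[1])[:2]/2;print('foot x dir',ax,np.degrees(np.arctan2(ax[1],ax[0])))
u=ax/np.linalg.norm(ax)
print('centre from top',P.mean(0)[:2]+18.5*u,'from foot far edge',(F[0]+F[1])[:2]/2-22*u)
q=np.array([(55,30),(563,52),(545,548),(66,527)])/5+[130,80]-.4
T=plane(d,q,11);print('tray',T.round(1),T.mean(0));e=T[1]-T[0];print(np.linalg.norm(e),np.degrees(np.arctan2(e[1],e[0])))
q=np.array([(38,35),(404,25),(392,397),(48,410)])/4+[285,40]-.4
T=plane(d,q,12);print('slab',T.round(1),T.mean(0))
E
```

```text
[[347.3 253.   68. ]
 [343.5 251.3  68. ]
 [365.1 211.7  68. ]
 [369.  214.4  68. ]] top centre [356.2447767  232.64217857  68.        ]
4.1779718174213345 45.09478323622178 44.282550027084994 119.3445185958575
[[378.6 271.5  12. ]
 [400.5 233.   12. ]
 [370.5 215.7  12. ]
 [348.3 255.3  12. ]]
44.26984213525001 119.73056015031155
foot x dir [30.20238159 16.74151487] 29.000089074694976
centre from top [372.42522734 241.6111817 ] from foot far edge [370.32983802 241.57788361]
tray [[438.5 316.1  11. ]
 [432.7 183.2  11. ]
 [299.9 188.9  11. ]
 [305.2 323.9  11. ]] [369.07157978 253.03600504  11.        ]
133.07675411884142 -92.50160652801785
slab [[483.8 117.3  12. ]
 [489.    0.5  12. ]
 [371.5  -6.5  12. ]
 [365.9 110.2  12. ]] [427.54717612  55.36494726  12.        ]
```

```bash
python3 go.py 355 232.5 110 -60.5
```

```text
shift [-72.9 -25.  139.6] turn [ 0.001 -0.    -0.511]
```

>>> drive_tool(
  series=[
    [0, [-20, -7, 35], [0, 0, -0.128]],
    [0, [-40, -14, 70], [0, 0, -0.256]],
    [0, [-60, -20, 105], [0, 0, -0.384]],
    [0, [-73, -25, 140], [0, 0, -0.511]],
    [0, [-73, -25, 140], [0, 0, -0.511]],
  ],
)

```text
time_s: 2.75
ee_pos: [354.1, 228.6, 106.2]
ee_rot: [179.5, -0.0, -60.9]
force: [-0.5, -0.2, -0.2]
gripper_width: 91.4
```

```bash
python3 - <<'E'
from h import *
d=grab('wrist','w3');print(env.state()['ee_pos'],env.state()['ee_rot'])
E
python3 go.py 355 232.5 30 -60.5
```

```text
[354.9848186  228.95471772 108.3837379 ] [ 1.79666454e+02 -5.00148091e-02 -6.09896878e+01]
shift [-3.2 -2.2 78.4] turn [ 0.006 -0.001 -0.009]
```

View pics/w3.png

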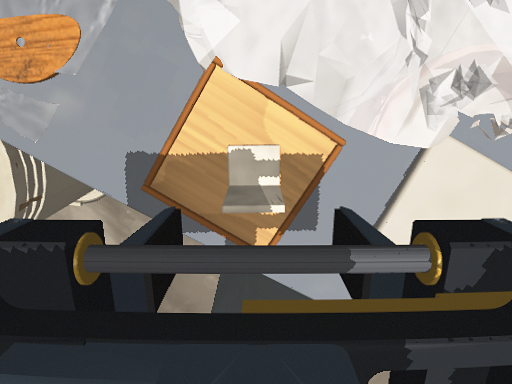

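Tile upright edge spans about (222–284, 209), parallel to the jaws and centred between them. I'll check that with a ray.

```bash
python3 - <<'E'
from h import *
d=load('w3')
im=cv2.imread('pics/w3.png');cv2.imwrite('pics/w3a.png',cv2.resize(im[130:230,200:310],None,fx=6,fy=6,interpolation=cv2.INTER_NEAREST))
print(plane(d,[(222,209),(284,208)],68))
E
python3 go.py 355 232.5 30 -60.5
```

```text
[[344.0690633  253.28442448  68.        ]
 [366.71183638 214.2026609   68.        ]]
shift [-3.2 -2.2 78.4] turn [ 0.006 -0.001 -0.009]
```

View pics/w3a.png

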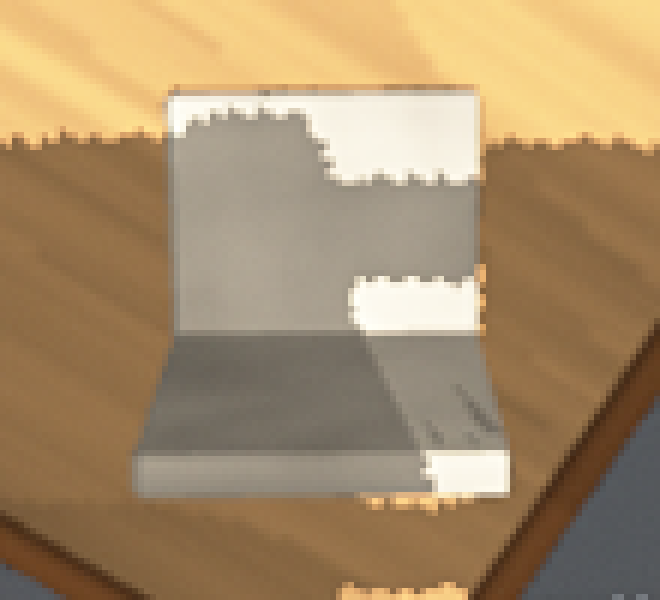

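>>> drive_tool(
  series=[
    [0, [-2, -1, 25], [0, 0, 0]],
    [0, [-4, -2, 55], [0, 0, -0.008]],
    [0, [-4, -2, 78], [0.006, 0, -0.008]],
    [0.6, [-4, -2, 78], [0.006, 0, -0.008]],
    [1, [-4, -2, 78], [0.006, 0, -0.008]],
  ],
  squeeze=20,
)

```text
time_s: 3.3
ee_pos: [356.5, 235.2, 33.5]
ee_rot: [-179.5, -0.0, -60.4]
force: [0.1, 0.3, 0.3]
gripper_width: 78.0
```

>>> drive_tool(
  series=[
    [1, [0, 0, 0], [0, 0, 0]],
    [1, [0, 0, 0], [0, 0, 0]],
    [1, [0, 0, 0], [0, 0, 0]],
    [1, [0, 0, 0], [0, 0, 0]],
    [1, [0, 0, 0], [0, 0, 0]],
  ],
)

```text
time_s: 3.8
ee_pos: [355.5, 235.9, 32.4]
ee_rot: [-179.6, -0.0, -60.3]
force: [-0.9, -2.3, 4.6]
gripper_width: 45.6
```

```bash
python3 go.py 355 233.5 110 -60.5
```

```text
shift [  1.9   1.1 -77.6] turn [-0.007 -0.     0.004]
```

>>> drive_tool(
  series=[
    [1, [0, 0, -20], [-0.007, 0, 0]],
    [1, [0, 0, -45], [-0.007, 0, 0]],
    [1, [0, 0, -70], [-0.007, 0, 0]],
    [1, [0, 0, -80], [-0.007, 0, 0]],
    [1, [0, 0, -80], [-0.007, 0, 0]],
  ],
)

```text
time_s: 4.3
ee_pos: [355.3, 236.0, 112.8]
ee_rot: [-179.9, 0.0, -60.3]
force: [0.0, 0.5, -0.9]
gripper_width: 45.8
```

```bash
python3 go.py 411.4 46.3 110 -60.5; python3 -c "
from h import *
print(env.state()['ee_pos'],env.state()['ee_rot'],env.state()['gripper_width'])"
```

```text
shift [192.6  45.4   2.7] turn [-0.002  0.     0.004]
[355.32600115 236.03183441 112.7510669 ] [-1.79903491e+02  2.35876034e-03 -6.02661762e+01] 45.75663202607196
```

>>> drive_tool(
  series=[
    [1, [40, 9, 0], [0, 0, 0]],
    [1, [80, 19, 0], [0, 0, 0]],
    [1, [120, 28, 0], [0, 0, 0]],
    [1, [160, 38, 0], [0, 0, 0]],
    [1, [192, 45, 2], [0, 0, 0.004]],
  ],
)

```text
time_s: 4.8
ee_pos: [410.2, 44.5, 108.7]
ee_rot: [179.8, 0.0, -60.6]
force: [-0.1, 0.6, -1.1]
gripper_width: 46.0
```

>>> drive_tool(
  series=[
    [1, [0, 0, 20], [0, 0, 0]],
    [1, [0, 0, 40], [0, 0, 0]],
    [1, [0, 0, 60], [0, 0, 0]],
    [1, [0, 0, 66], [0, 0, 0]],
    [1, [0, 0, 66], [0, 0, 0]],
  ],
)

```text
time_s: 5.3
ee_pos: [409.4, 46.4, 42.6]
ee_rot: [179.7, 0.1, -60.5]
force: [-0.6, 0.1, -0.4]
gripper_width: 45.7
```

```bash
python3 go.py 411.4 46.3 38.5 -60.5; python3 -c "
from h import *
d=grab('wrist','w4');print(env.state()['ee_pos'],env.state()['ee_rot'],env.state()['gripper_width'],env.state()['force'])"
```

```text
shift [ 1.  -1.7  4. ] turn [ 0.005  0.002 -0.   ]
[410.38153443  46.5180271   43.45338301] [ 1.79855065e+02  3.55237604e-02 -6.04973396e+01] 45.57524851894867 [ 0.11837141 -0.27075836 -0.91776224]
```

View pics/w4.png

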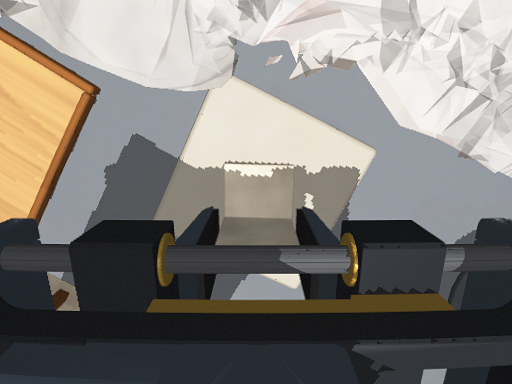

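The tile is held upright between the fingers over the slab, foot front edge at (225–293, 165). Lower, release and back off.

>>> drive_tool(
  series=[
    [1, [0, -1, 2.5], [0.003, 0, 0]],
    [1, [0, -1, 4.5], [0.003, 0, 0]],
    [1, [0, -1, 4.5], [0.003, 0, 0]],
    [1, [0, -1, 4.5], [0.003, 0, 0]],
    [1, [0, -1, 4.5], [0.003, 0, 0]],
  ],
)

```text
time_s: 5.85
ee_pos: [411.8, 47.0, 39.7]
ee_rot: [-179.9, -0.0, -60.5]
force: [-0.2, -0.4, -0.9]
gripper_width: 45.7
```

>>> drive_tool(
  series=[
    [0.5, [0, 0, 0], [0, 0, 0]],
    [0, [0, 0, 0], [0, 0, 0]],
    [0, [0, 0, 0], [0, 0, 0]],
    [0, [0, 0, 0], [0, 0, 0]],
    [0, [0, 0, 0], [0, 0, 0]],
  ],
)

```text
time_s: 6.35
ee_pos: [411.7, 46.9, 39.5]
ee_rot: [-179.9, -0.0, -60.5]
force: [-0.6, 0.7, 0.5]
gripper_width: 74.9
```

```bash
python3 -c "
from h import *
print(env.state()['ee_pos'],env.state()['ee_rot'],env.state()['gripper_width'],env.state()['force'])"
```

```text
[411.71846458  46.93951249  39.52211881] [-1.79880284e+02 -9.63285778e-03 -6.05072595e+01] 74.87258702494037 [-0.5795723   0.69226262  0.48232249]
```

>>> drive_tool(
  series=[
    [0, [0, 0, -15], [0, 0, 0]],
    [0, [0, 0, -50], [0, 0, 0]],
    [0, [0, 0, -95], [0, 0, 0]],
    [0, [0, 0, -140], [0, 0, 0]],
    [0, [0, 0, -160], [0, 0, 0]],
  ],
)

```text
time_s: 6.85
ee_pos: [413.2, 47.0, 203.5]
ee_rot: [-179.5, -0.2, -60.5]
force: [0.0, 0.2, -0.5]
gripper_width: 91.2
```

```bash
python3 go.py 380 -330 180 -45; python3 -c "
from h import *
d=grab('wrist','w5');print(env.state()['ee_pos'])"
```

```text
shift [311.7 214.7  22.6] turn [-0.008 -0.004 -0.271]
[414.36927763  47.09249867 205.12738685]
```

View pics/w5.png

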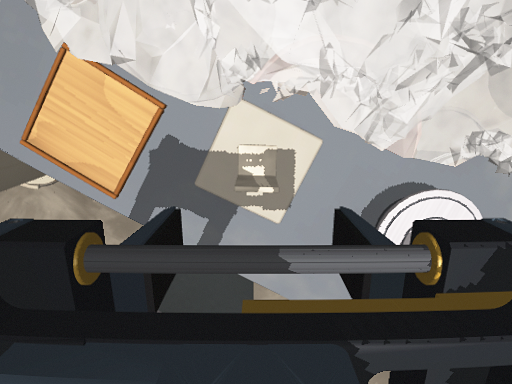

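The tile stands on the slab at (255,170). The empty tray has corners near (66,44),(165,105),(117,197),(21,143). I'll head for the tape now.

>>> drive_tool(
  series=[
    [0, [41, 28, 0], [0, 0, -0.03]],
    [0, [82, 56, 3], [0, 0, -0.07]],
    [0, [123, 84, 6], [0, 0, -0.11]],
    [0, [164, 112, 9], [0, 0, -0.14]],
    [0, [205, 140, 12], [-0.008, -0.004, -0.18]],
  ],
)

```text
time_s: 7.4
ee_pos: [389.4, -202.2, 186.6]
ee_rot: [179.7, 0.3, -50.1]
force: [0.8, 0.5, 0.8]
gripper_width: 90.9
```

```bash
python3 go.py 380 -330 180 -45; python3 - <<'E'
from h import *
d=load('w5')
T=plane(d,[(66,44),(165,105),(117,197),(21,143)],11);print(T.round(1),T.mean(0),np.linalg.norm(T-np.roll(T,1,0),axis=1))
E
```

```text
shift [92.1 89.1  6.6] turn [ 0.006  0.005 -0.089]
[[439.5 313.7  11. ]
 [433.5 182.7  11. ]
 [302.6 187.9  11. ]
 [306.  322.   11. ]] [370.37995521 251.6008365   11.        ] [133.76810627 131.16801968 130.97488288 134.1767709 ]
```

>>> drive_tool(
  series=[
    [0, [31, 30, 2], [0, 0, -0.03]],
    [0, [62, 60, 4], [0, 0, -0.06]],
    [0, [92, 89, 6], [0.004, 0.003, -0.089]],
    [0, [92, 89, 6], [0.004, 0.003, -0.089]],
    [0, [92, 89, 6], [0.004, 0.003, -0.089]],
  ],
)

```text
time_s: 7.9
ee_pos: [380.2, -328.2, 180.2]
ee_rot: [179.9, 0.2, -45.2]
force: [-0.1, 0.1, -0.8]
gripper_width: 91.4
```

```bash
python3 - <<'E'
from h import *
d=grab('wrist','w6');print(env.state()['ee_pos'],env.state()['ee_rot'])
im=d['image'];hsv=cv2.cvtColor(im,cv2.COLOR_RGB2HSV)
m=(hsv[...,0]>15)&(hsv[...,0]<35)&(hsv[...,1]>70)&(hsv[...,2]>120);m[200:]=0
c=biggest(m)[0];print(cv2.boundingRect(c));print(circ(plane(d,cv2.convexHull(c).reshape(-1,2),56)))
E
python3 go.py 406.5 -337.5 100 -45
```

```text
[ 380.47182367 -327.36169561  180.52407797] [179.94089125   0.21942517 -45.13268825]
(275, 124, 99, 76)
(array([ 435.78074863, -366.14569257,   49.49951298]), np.float64(0.26212063660850643))
shift [ 25.9 -11.4  80.4] turn [ 0.001  0.004 -0.002]
```

View pics/w6.png

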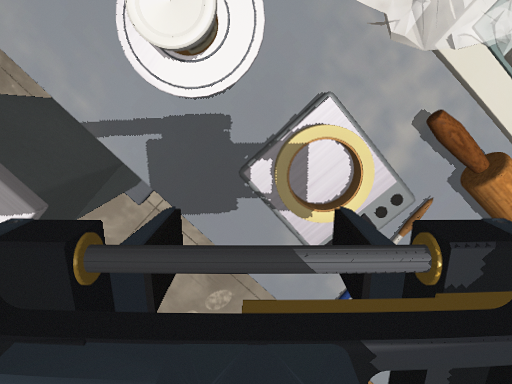

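Tape ring at (324,173) on the scale, consistent with the first estimate (435.7, -366.2).

>>> drive_tool(
  series=[
    [0.4, [13, -6, 40], [0, 0.002, 0]],
    [0.4, [26, -12, 75], [0, 0.004, 0]],
    [0.4, [26, -12, 80], [0, 0.004, 0]],
    [0.4, [26, -12, 80], [0, 0.004, 0]],
    [0.4, [26, -12, 80], [0, 0.004, 0]],
  ],
  squeeze=25,
)

```text
time_s: 8.45
ee_pos: [408.1, -337.8, 102.8]
ee_rot: [179.9, -0.2, -45.0]
force: [-0.9, -0.3, 0.7]
gripper_width: 55.8
```

```bash
python3 go.py 407 -337.5 38.5 -45; python3 -c "
from h import *
d=grab('wrist','w7');print(env.state()['ee_pos'],env.state()['ee_rot'],env.state()['gripper_width'])"
```

```text
shift [-1.2  0.5 64.3] turn [ 0.001 -0.004 -0.001]
[ 408.2184459  -338.18764494  103.14165503] [179.93058546  -0.30645067 -45.05473997] 54.958317270693804
```

View pics/w7.png

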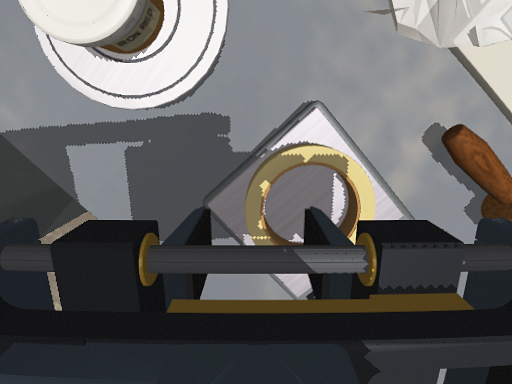

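The fingers straddle the near-left wall; the right finger at about (315,230) is over the hole. Descend.

>>> drive_tool(
  series=[
    [0.4, [-1, 0, 20], [0, -0.004, 0]],
    [0.4, [-1, 0, 40], [0, -0.004, 0]],
    [0.4, [-1, 0, 56], [0, -0.004, 0]],
    [0.4, [-1, 0, 62], [0, -0.004, 0]],
    [0.4, [-1, 0, 62], [0, -0.004, 0]],
  ],
)

```text
time_s: 9.0
ee_pos: [407.0, -337.7, 39.8]
ee_rot: [179.9, 0.1, -45.1]
force: [-1.0, -0.1, -0.3]
gripper_width: 54.9
```

```bash
python3 go.py 407 -337.5 38.5 -45; python3 -c "
from h import *
print(env.state()['ee_pos'],env.state()['force'])"
```

```text
shift [-0.1 -0.1  1.3] turn [ 0.001  0.001 -0.002]
[ 406.9716969  -337.65810683   39.84180237] [-1.02905289 -0.07169213 -0.29828489]
```

>>> drive_tool(
  series=[
    [1, [0, 0, 1], [0, 0, 0]],
    [1, [0, 0, 1], [0, 0, 0]],
    [1, [0, 0, 1], [0, 0, 0]],
    [1, [0, 0, 1], [0, 0, 0]],
    [1, [0, 0, 1], [0, 0, 0]],
  ],
)

```text
time_s: 9.5
ee_pos: [407.1, -337.7, 38.5]
ee_rot: [179.9, 0.1, -45.1]
force: [-0.1, 0.4, -0.5]
gripper_width: 17.5
```

>>> drive_tool(
  series=[
    [1, [0, 0, 0], [0, 0, 0]],
    [1, [0, 0, 0], [0, 0, 0]],
    [1, [0, 0, 0], [0, 0, 0]],
    [1, [0, 0, -5], [0, 0, 0]],
    [1, [0, 0, -10], [0, 0, 0]],
  ],
)

```text
time_s: 10.0
ee_pos: [406.8, -337.4, 48.3]
ee_rot: [179.9, 0.1, -45.1]
force: [0.5, 0.1, -0.1]
gripper_width: 15.4
```

>>> drive_tool(
  series=[
    [1, [0, 0, -30], [0, 0, 0]],
    [1, [0, 0, -60], [0, 0, 0]],
    [1, [0, 0, -90], [0, 0, 0]],
    [1, [0, 0, -120], [0, 0, 0]],
    [1, [0, 0, -130], [0, 0, 0]],
  ],
)

```text
time_s: 10.5
ee_pos: [408.5, -338.7, 181.6]
ee_rot: [179.9, -0.3, -45.1]
force: [-0.0, 0.4, -0.5]
gripper_width: 15.5
```

```bash
python3 go.py 341 281 180 -45; python3 -c "
from h import *
d=grab('wrist','w8');grab('side','s8');print(env.state()['ee_pos'],env.state()['ee_rot'],env.state()['gripper_width'])"
```

```text
shift [-486.6 -389.6   -1. ] turn [ 0.001 -0.005 -0.002]
[ 407.8368239  -338.09154384  179.52200605] [ 1.79931916e+02 -9.36735475e-02 -4.50935080e+01] 15.904450236311561
```

View pics/w8.png

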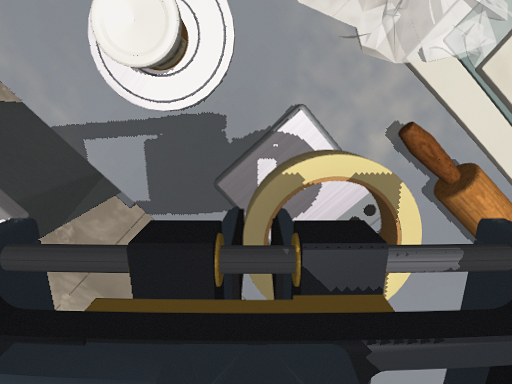

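View pics/s8.png

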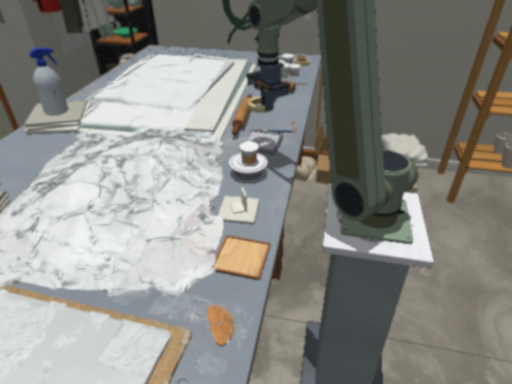

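The tape is held by its near wall, ring centre at about (332,235), and it looks level. I'll check its offset from the TCP.

```bash
python3 - <<'E'
from h import *
d=load('w8');im=d['image'];hsv=cv2.cvtColor(im,cv2.COLOR_RGB2HSV)
m=(hsv[...,0]>15)&(hsv[...,0]<35)&(hsv[...,1]>70)&(hsv[...,2]>70);m[242:]=0;m[:100]=0;m[:,:240]=0
c=biggest(m)[0].reshape(-1,2)
h=cv2.convexHull(c).reshape(-1,2); h=h[h[:,1]<236]
for z in(193,197): print(circ(plane(d,h,z)))
E
```

```text
(array([ 437.52153245, -367.57209209,   51.93772389]), np.float64(0.777937025595213))
(array([ 437.9991525 , -365.59495505,   50.63578376]), np.float64(0.7586539170349669))
```

>>> drive_tool(
  series=[
    [1, [-35, -28, 0], [0, 0, 0]],
    [1, [-70, -56, 0], [0, 0, 0]],
    [1, [-105, -84, 0], [0, 0, 0]],
    [1, [-140, -112, 0], [0, 0, 0]],
    [1, [-175, -140, 0], [0, 0, 0]],
  ],
)

```text
time_s: 11.1
ee_pos: [381.1, -112.9, 176.5]
ee_rot: [179.8, 0.3, -45.1]
force: [0.7, 0.3, -1.3]
gripper_width: 15.7
```

>>> drive_tool(
  series=[
    [1, [-35, -28, 0], [0, 0, 0]],
    [1, [-70, -56, 0], [0, 0, 0]],
    [1, [-105, -84, 0], [0, 0, 0]],
    [1, [-140, -112, 0], [0, 0, 0]],
    [1, [-175, -140, 0], [0, 0, 0]],
  ],
)

```text
time_s: 11.6
ee_pos: [356.8, 109.3, 176.8]
ee_rot: [179.8, 0.2, -45.1]
force: [1.7, 0.0, -1.1]
gripper_width: 15.6
```

```bash
python3 go.py 341 281 180 -45
```

```text
shift [-132.7 -110.    -3.2] turn [ 0.004  0.003 -0.002]
```

>>> drive_tool(
  series=[
    [1, [-35, -29, 0], [0, 0, 0]],
    [1, [-70, -58, 0], [0, 0, 0]],
    [1, [-105, -87, 0], [0, 0, 0]],
    [1, [-133, -110, 0], [0, 0, 0]],
    [1, [-133, -110, 0], [0, 0, 0]],
  ],
)

```text
time_s: 12.1
ee_pos: [341.5, 283.0, 176.6]
ee_rot: [179.8, 0.2, -44.8]
force: [0.5, -0.1, -0.9]
gripper_width: 15.6
```

```bash
python3 go.py 340 281.3 60 -45; python3 -c "
from h import *
d=grab('wrist','w9');print(env.state()['ee_pos'],env.state()['ee_rot'])"
```

```text
shift [  0.5   1.9 116.6] turn [0.003 0.003 0.003]
[341.30627713 280.70127366 176.50056932] [ 1.79696585e+02  1.15121782e-01 -4.48801125e+01]
```

View pics/w9.png

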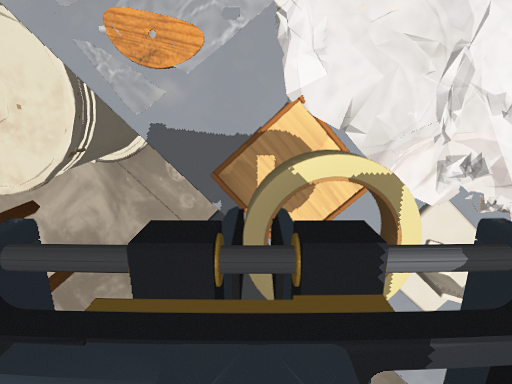

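>>> drive_tool(
  series=[
    [1, [0, 1, 30], [0, 0, 0]],
    [1, [0, 1.5, 60], [0.003, 0.002, 0.002]],
    [1, [0, 1.5, 90], [0.003, 0.002, 0.002]],
    [1, [0, 1.5, 115], [0.003, 0.002, 0.002]],
    [1, [0, 1.5, 115], [0.003, 0.002, 0.002]],
  ],
)

```text
time_s: 12.65
ee_pos: [338.3, 275.2, 60.1]
ee_rot: [179.5, 0.0, -45.3]
force: [-1.2, -0.3, 0.1]
gripper_width: 16.1
```

```bash
python3 go.py 340 281.3 14 -45; python3 -c "
from h import *
d=grab('wrist','w10');print(env.state()['ee_pos'],env.state()['ee_rot'],env.state()['force'])"
```

```text
shift [-3.1 -5.9 46. ] turn [ 0.009  0.001 -0.005]
[339.76261155 276.49313711  61.88049005] [ 1.79753660e+02  2.77349753e-03 -4.52789430e+01] [-0.02677591 -0.08048985 -0.2784962 ]
```

View pics/w10.png

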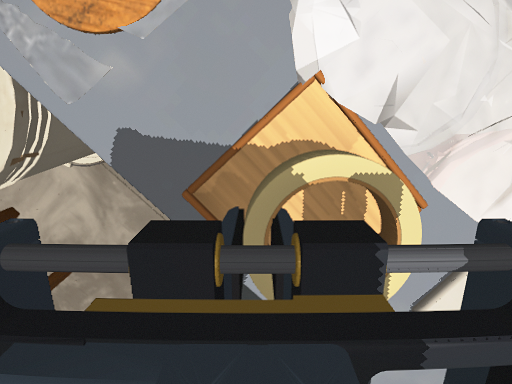

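>>> drive_tool(
  series=[
    [1, [0, 0, 15], [0, 0, 0]],
    [1, [0, 0, 25], [0, 0, 0]],
    [1, [0, 0, 25], [0, 0, 0]],
    [1, [0, 0, 25], [0, 0, 0]],
    [1, [0, 0, 25], [0, 0, 0]],
  ],
)

```text
time_s: 13.2
ee_pos: [341.8, 279.1, 39.2]
ee_rot: [-179.8, -0.0, -45.2]
force: [0.2, -0.2, -1.0]
gripper_width: 15.7
```

```bash
python3 go.py 340 281.3 14 -45;python3 go.py 340 281.3 14 -45
```

```text
shift [-2.8 -0.2 25.2] turn [-0.003 -0.001 -0.004]
shift [-2.8 -0.2 25.2] turn [-0.003 -0.001 -0.004]
```

>>> drive_tool(
  series=[
    [1, [-2, 0, 10], [-0.003, 0, 0]],
    [1, [-2, 0, 18], [-0.003, 0, 0]],
    [1, [-2, 0, 23], [-0.003, 0, 0]],
    [1, [-2, 0, 25], [-0.003, 0, 0]],
    [1, [-2, 0, 25], [-0.003, 0, 0]],
  ],
)

```text
time_s: 13.7
ee_pos: [339.6, 280.0, 13.0]
ee_rot: [179.9, -0.0, -45.2]
force: [0.4, -0.2, -1.5]
gripper_width: 15.5
```

```bash
python3 go.py 340 281.3 12.5 -45;python3 -c "
from h import *
d=grab('wrist','w11');print(env.state()['ee_pos'],env.state()['ee_rot'],env.state()['force'])"
```

```text
shift [-0.6 -1.2  0.5] turn [ 0.003 -0.    -0.004]
[339.864218   280.21789024  13.27221237] [ 1.79899743e+02 -2.47247557e-02 -4.52022342e+01] [-0.43058133  1.11901574  0.49115872]
```

View pics/w11.png

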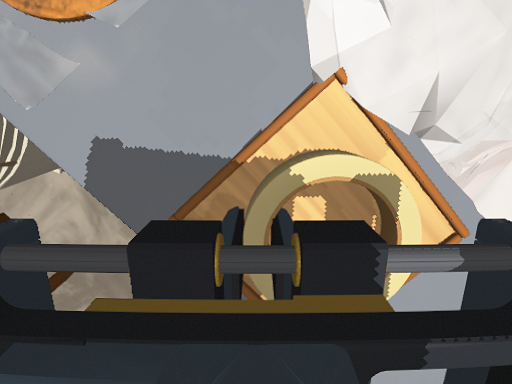

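>>> drive_tool(
  series=[
    [1, [0, -1, 0.5], [0, 0, 0]],
    [0.72, [0, -1, 0.5], [0, 0, 0]],
    [0.72, [0, -1, 0.5], [0, 0, 0]],
    [0.72, [0, -1, 0.5], [0, 0, 0]],
    [0.72, [0, -1, 0.5], [0, 0, 0]],
  ],
)

```text
time_s: 14.25
ee_pos: [340.7, 281.0, 13.1]
ee_rot: [179.9, -0.0, -45.2]
force: [0.1, 0.3, 0.6]
gripper_width: 25.5
```

>>> drive_tool(
  series=[
    [0.72, [0, 0, -5], [0, 0, 0]],
    [0.72, [0, 0, -20], [0, 0, 0]],
    [0.72, [0, 0, -45], [0, 0, 0]],
    [0.72, [0, 0, -90], [0, 0, 0]],
    [0.5, [0, 0, -135], [0, 0, 0]],
  ],
)

```text
time_s: 14.75
ee_pos: [340.1, 280.6, 149.4]
ee_rot: [179.8, -0.0, -45.2]
force: [1.4, 1.4, -0.2]
gripper_width: 30.8
```

```bash
python3 go.py 330 160 200 -70
```

```text
shift [ 78.5  92.3 -50.3] turn [ 0.003 -0.001  0.433]
```

>>> drive_tool(
  series=[
    [0, [26, 31, -17], [0, 0, 0.144]],
    [0, [52, 62, -34], [0, 0, 0.289]],
    [0, [78, 92, -50], [0, 0, 0.433]],
    [0, [78, 92, -50], [0, 0, 0.433]],
    [0, [78, 92, -50], [0, 0, 0.433]],
  ],
)

```text
time_s: 15.25
ee_pos: [330.5, 160.6, 198.8]
ee_rot: [-179.9, -0.0, -70.1]
force: [-0.6, 0.2, 0.0]
gripper_width: 70.6
```

```bash
python3 - <<'E'
from h import *
d=grab('wrist','w12');print(env.state()['ee_pos'],env.state()['ee_rot'])
im=d['image'];hsv=cv2.cvtColor(im,cv2.COLOR_RGB2HSV)
for p in [(0,0)]: pass
im=cv2.imread('pics/w12.png');cv2.imwrite('pics/w12.png',im)
E
python3 go.py 420 -175 220 -90
```

```text
[330.42107284 161.15345761 198.33132322] [ 1.79984403e+02 -2.76572521e-02 -7.00136823e+01]
shift [346.5  30.7 -21.5] turn [ 0.    -0.001  0.349]
```

View pics/w12.png

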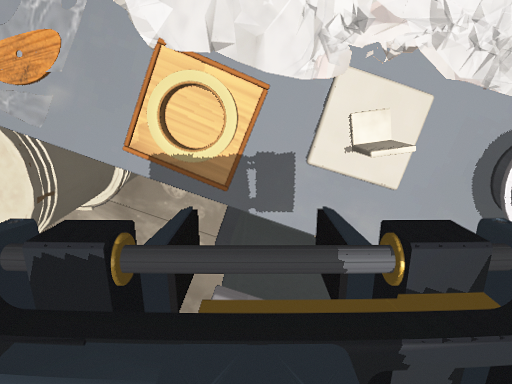

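The tape lies flat in the tray, ring at (193,116), with tray corners near (162,42),(270,87),(227,189),(124,149). I'll quantify the centring.

```bash
python3 - <<'E'
from h import *
d=load('w12')
T=plane(d,[(162,42),(270,87),(227,189),(124,149)],11);print('tray',T.mean(0).round(1),np.linalg.norm(T-np.roll(T,1,0),axis=1))
E
python3 - <<'E'
import cv2
im=cv2.imread('pics/w12.png')
cv2.imwrite('pics/w12a.png',cv2.resize(im[35:195,118:275],None,fx=3.7,fy=3.7,interpolation=cv2.INTER_NEAREST))
E
```

```text
tray [368.8 251.7  11. ] [130.31004916 129.80907868 129.97659486 132.34403076]
```

View pics/w12a.png

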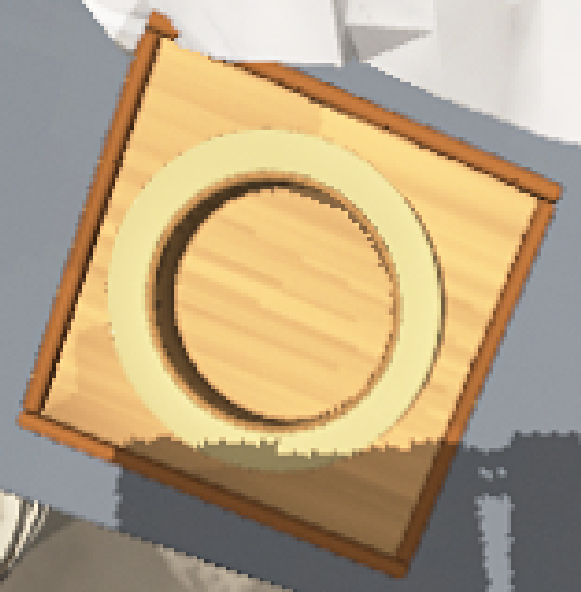

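```bash
python3 - <<'E'
from h import *
d=load('w12')
q=np.array([(108,290),(443,310),(270,130),(285,470),(150,405),(400,190)])/3.7+[118,35]-.4
print('tape',circ(plane(d,q,30)))
q=np.array([(160,20),(562,195),(400,575),(22,422)])/3.7+[118,35]-.4
T=plane(d,q,11);print('tray',T.mean(0).round(1))
E
python3 go.py 420 -175 220 -90
```

```text
tape (array([370.70962289, 252.19399158,  49.76477796]), np.float64(0.2732435130532285))
tray [368.7 252.7  11. ]
shift [346.5  30.7 -21.5] turn [ 0.    -0.001  0.349]
```

>>> drive_tool(
  series=[
    [0, [45, 4, -10], [0, 0, 0.05]],
    [0, [90, 8, -20], [0, 0, 0.1]],
    [0, [135, 12, -20], [0, 0, 0.15]],
    [0, [180, 16, -20], [0, 0, 0.2]],
    [0, [225, 20, -20], [0, 0, 0.25]],
  ],
)

```text
time_s: 15.8
ee_pos: [389.2, -58.0, 217.9]
ee_rot: [179.9, -0.0, -84.3]
force: [1.0, -0.0, 0.6]
gripper_width: 91.1
```

```bash
python3 go.py 390 -175 200 -90
```

```text
shift [116.5  10.8  18. ] turn [ 0.001 -0.001  0.099]
```

>>> drive_tool(
  series=[
    [0, [39, 4, 6], [0, 0, 0.033]],
    [0, [78, 7, 12], [0, 0, 0.066]],
    [0, [116, 11, 18], [0, 0, 0.099]],
    [0, [116, 11, 18], [0, 0, 0.099]],
    [0, [116, 11, 18], [0, 0, 0.099]],
  ],
)

```text
time_s: 16.3
ee_pos: [389.2, -173.4, 199.5]
ee_rot: [179.8, 0.0, -90.0]
force: [-0.0, 0.6, 0.5]
gripper_width: 91.4
```

```bash
python3 - <<'E'
from h import *
d=grab('wrist','w13');print(env.state()['ee_pos'],env.state()['ee_rot'])
E
python3 go.py 442.5 -175.5 140 -90
```

```text
[ 389.26740966 -172.81735041  199.88183102] [ 1.79879656e+02  2.76160112e-03 -8.99314601e+01]
shift [  2.7 -53.4  59.8] turn [0.002 0.    0.001]
```

View pics/w13.png

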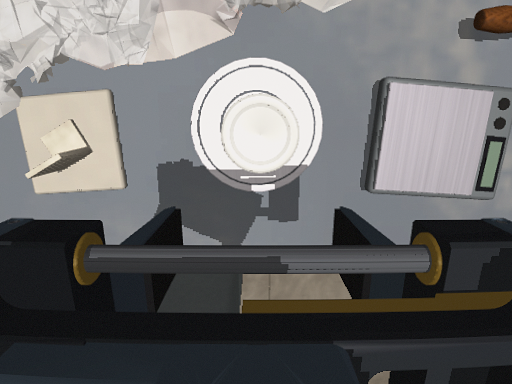

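```bash
python3 - <<'E'
import cv2
im=cv2.imread('pics/w13.png')
cv2.imwrite('pics/w13a.png',cv2.resize(im[50:200,185:330],None,fx=4,fy=4,interpolation=cv2.INTER_NEAREST))
cv2.imwrite('pics/w13b.png',cv2.resize(im[70:205,360:512],None,fx=4,fy=4,interpolation=cv2.INTER_NEAREST))
E
```

```text
(no output)
```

View pics/w13a.png

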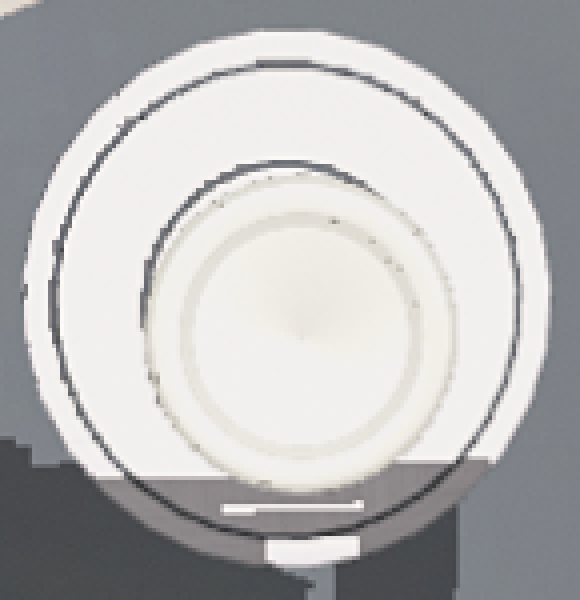

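View pics/w13b.png

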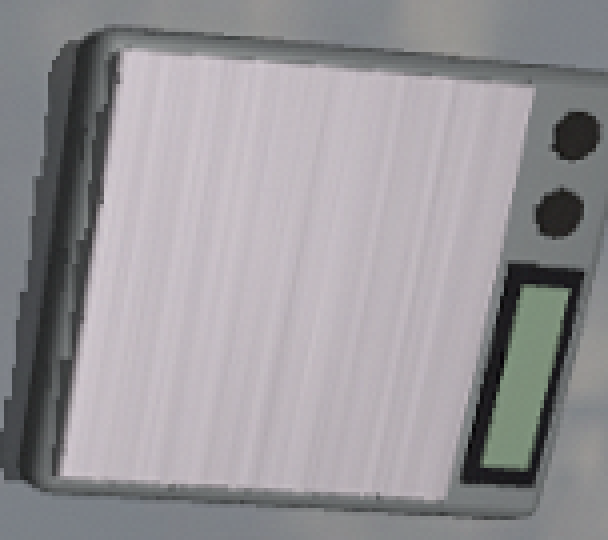

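```bash
python3 - <<'E'
from h import *
d=load('w13')
q=np.array([(148,335),(457,328),(300,172),(300,492),(190,222),(420,225)])/4+[185,50]-.4
print('lid',circ(plane(d,q,112)))
q=np.array([(24,290),(550,290),(285,29),(290,568),(100,110),(470,105),(490,462),(95,478)])/4+[185,50]-.4
print('wheel',circ(plane(d,q,50)))
q=np.array([(120,50),(535,86),(447,500),(62,478)])/4+[360,70]-.4
P=plane(d,q,32);print('pan',P.round(1),P.mean(0))
E
```

```text
lid (array([ 443.58093846, -175.31725246,   33.12290082]), np.float64(0.2697228747483796))
wheel (array([ 446.94932933, -171.75514517,   68.64031882]), np.float64(0.3444166953754131))
pan [[ 494.7 -315.6   32. ]
 [ 488.  -435.1   32. ]
 [ 369.2 -428.9   32. ]
 [ 375.9 -310.3   32. ]] [ 431.94030415 -372.48213552   32.        ]
```

Lid, wheel and pan all agree with the first view to within about 1 mm. Go over the tub.

>>> drive_tool(
  series=[
    [0, [1, -25, 20], [0, 0, 0]],
    [0, [2.5, -54, 45], [0.002, 0, 0]],
    [0, [2.5, -54, 60], [0.002, 0, 0]],
    [0, [2.5, -54, 60], [0.002, 0, 0]],
    [0, [2.5, -54, 60], [0.002, 0, 0]],
  ],
)

```text
time_s: 16.85
ee_pos: [443.0, -175.1, 140.7]
ee_rot: [-180.0, -0.1, -89.9]
force: [-0.1, -0.3, 0.4]
gripper_width: 91.5
```

```bash
python3 go.py 443.2 -175.4 86 -90
```

```text
shift [ 0.3 -0.1 54.7] turn [-0.001 -0.001  0.002]
```

>>> drive_tool(
  series=[
    [0, [0, 0, 20], [0, 0, 0]],
    [0, [0, 0, 40], [0, 0, 0]],
    [0, [0, 0, 55], [0, 0, 0]],
    [0, [0, 0, 55], [0, 0, 0]],
    [1, [0, 0, 55], [0, 0, 0]],
  ],
  squeeze=25,
)

```text
time_s: 17.35
ee_pos: [443.6, -176.4, 86.7]
ee_rot: [-179.8, -0.1, -90.0]
force: [0.6, 0.4, -0.3]
gripper_width: 86.3
```

>>> drive_tool(
  series=[
    [1, [0, 0, 0], [0, 0, 0]],
    [1, [0, 0, 0], [0, 0, 0]],
    [1, [0, 0, 0], [0, 0, 0]],
    [1, [0, 0, 0], [0, 0, 0]],
    [1, [0, 0, 0], [0, 0, 0]],
  ],
)

```text
time_s: 17.85
ee_pos: [443.5, -176.7, 86.4]
ee_rot: [-179.8, -0.1, -90.0]
force: [-0.2, 0.4, 5.9]
gripper_width: 63.5
```

>>> drive_tool(
  series=[
    [1, [0, 0, -15], [0, 0, 0]],
    [1, [0, 0, -30], [0, 0, 0]],
    [1, [0, 0, -45], [0, 0, 0]],
    [1, [0, 0, -60], [0, 0, 0]],
    [1, [0, 0, -60], [0, 0, 0]],
  ],
)

```text
time_s: 18.35
ee_pos: [444.1, -176.9, 147.0]
ee_rot: [-179.7, -0.2, -90.0]
force: [0.3, -0.2, -0.2]
gripper_width: 63.5
```

```bash
python3 go.py 432 -372.5 140 -90; python3 -c "
from h import *
d=grab('wrist','w14');print(env.state()['ee_pos'],env.state()['ee_rot'])"
```

```text
shift [195.6  12.1   7.5] turn [-0.005 -0.003 -0.   ]
[ 443.24610302 -176.56285611  145.8477105 ] [-1.79846245e+02 -1.10643995e-01 -9.00119314e+01]
```

View pics/w14.png

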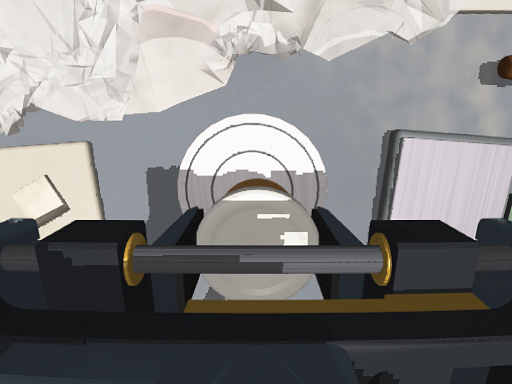

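The tub is lifted, lid centred between the fingers at (258,245). Carry it to the scale.

>>> drive_tool(
  series=[
    [1, [39, 2, 0], [0, 0, 0]],
    [1, [78, 5, 0], [0, 0, 0]],
    [1, [117, 7, 0], [0, 0, 0]],
    [1, [156, 10, 0], [-0.003, 0, 0]],
    [1, [195, 12, 5], [-0.003, -0.002, 0]],
  ],
)

```text
time_s: 18.9
ee_pos: [430.4, -372.7, 139.8]
ee_rot: [179.9, 0.1, -90.0]
force: [1.1, 0.2, -0.9]
gripper_width: 63.6
```

>>> drive_tool(
  series=[
    [1, [0, 0, 15], [0, 0, 0]],
    [1, [0, 0, 30], [0, 0, 0]],
    [1, [0, 0, 45], [0, 0, 0]],
    [1, [0, 0, 60], [0, 0, 0]],
    [1, [0, 0, 60], [0, 0, 0]],
  ],
)

```text
time_s: 19.4
ee_pos: [428.8, -369.8, 77.4]
ee_rot: [179.6, 0.3, -90.0]
force: [-0.2, 0.5, -1.3]
gripper_width: 63.2
```

```bash
python3 go.py 432 -372.5 69 -90; python3 -c "
from h import *
d=grab('wrist','w15');print(env.state()['ee_pos'],env.state()['ee_rot'],env.state()['gripper_width'])"
```

```text
shift [ 2.8 -3.2  8.4] turn [ 0.007  0.005 -0.   ]
[ 429.68057034 -370.42527392   78.82678506] [179.71258293   0.20787983 -90.01397474] 63.52996194040342
```

View pics/w15.png

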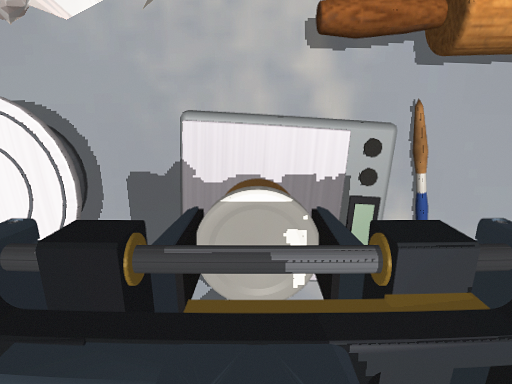

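>>> drive_tool(
  series=[
    [1, [0, -1, 3], [0, 0, 0]],
    [1, [1, -1, 5], [0.002, 0.001, 0]],
    [1, [1, -1, 5], [0.002, 0.001, 0]],
    [1, [1, -1, 5], [0.002, 0.001, 0]],
    [1, [1, -1, 5], [0.002, 0.001, 0]],
  ],
)

```text
time_s: 19.95
ee_pos: [432.0, -372.5, 76.1]
ee_rot: [-179.9, -0.0, -90.0]
force: [-0.1, -0.7, -1.6]
gripper_width: 63.6
```

```bash
python3 go.py 432 -372.5 68.5 -90
```

```text
shift [-0.  -0.   7.6] turn [-0.001 -0.001 -0.   ]
```

>>> drive_tool(
  series=[
    [1, [0, 0, 3], [0, 0, 0]],
    [1, [0, 0, 6], [0, 0, 0]],
    [1, [0, 0, 7.5], [0, 0, 0]],
    [1, [0, 0, 7.5], [0, 0, 0]],
    [1, [0, 0, 7.5], [0, 0, 0]],
  ],
)

```text
time_s: 20.45
ee_pos: [431.6, -372.2, 68.5]
ee_rot: [180.0, -0.0, -90.0]
force: [-2.5, 0.7, 3.3]
gripper_width: 64.0
```

>>> drive_tool(
  series=[
    [0.6, [0, 0, 0], [0, 0, 0]],
    [0, [0, 0, 0], [0, 0, 0]],
    [0, [0, 0, 0], [0, 0, 0]],
    [0, [0, 0, 0], [0, 0, 0]],
    [0, [0, 0, 0], [0, 0, 0]],
  ],
)

```text
time_s: 20.95
ee_pos: [431.9, -372.4, 68.1]
ee_rot: [-180.0, -0.0, -90.0]
force: [0.6, -0.4, -1.0]
gripper_width: 90.3
```

>>> drive_tool(
  series=[
    [0, [0, 0, -15], [0, 0, 0]],
    [0, [0, 0, -45], [0, 0, 0]],
    [0, [0, 0, -85], [0, 0, 0]],
    [0, [0, 0, -125], [0, 0, 0]],
    [0, [0, 0, -140], [0, 0, 0]],
  ],
)

```text
time_s: 21.45
ee_pos: [433.3, -373.6, 212.7]
ee_rot: [-179.7, -0.3, -90.0]
force: [0.6, -0.2, -0.8]
gripper_width: 91.2
```

```bash
python3 go.py 380 -250 210 -90; python3 -c "
from h import *
d=grab('wrist','w16');print(env.state()['ee_pos'])"
```

```text
shift [-123.6   53.3    1.7] turn [-0.006 -0.005 -0.   ]
[ 433.71303933 -374.03039429  213.64086141]
```

View pics/w16.png

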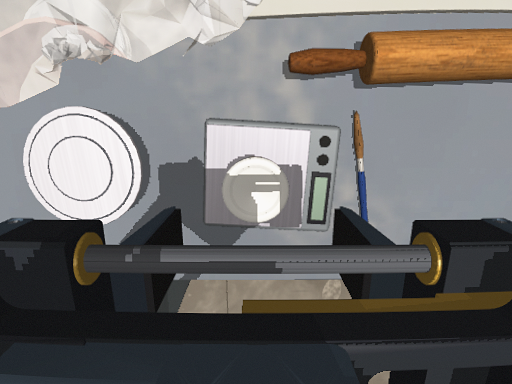

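The tub stands on the pan, lid at (255,188); the wheel is empty at (83,164). Back for the tile.

```bash
python3 go.py 390 10 190 -60.5
```

```text
shift [-384.2   44.    20.7] turn [-0.006 -0.009 -0.515]
```

>>> drive_tool(
  series=[
    [0, [-45, 5, 0], [0, 0, -0.06]],
    [0, [-90, 10, 0], [0, 0, -0.12]],
    [0, [-135, 15, 0], [0, 0, -0.18]],
    [0, [-180, 21, 5], [-0.003, -0.004, -0.24]],
    [0, [-225, 26, 8], [-0.003, -0.004, -0.3]],
  ],
)

```text
time_s: 22.0
ee_pos: [404.8, -145.5, 199.1]
ee_rot: [179.8, 0.3, -72.7]
force: [1.1, -0.8, -0.9]
gripper_width: 91.6
```

```bash
python3 go.py 390 10 190 -60.5; python3 - <<'E'
from h import *
d=grab('wrist','w17')
E
```

```text
shift [-152.9  -32.1    9.7] turn [ 0.003  0.005 -0.213]
```

View pics/w17.png

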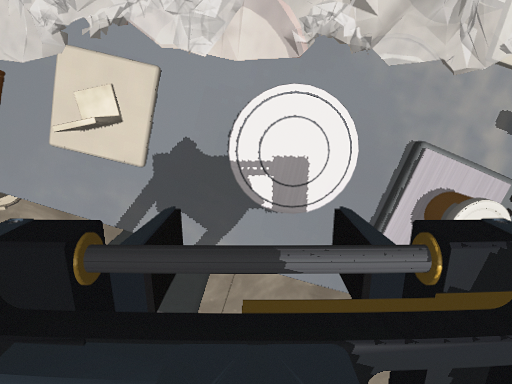

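Empty wheel at (294,148), tub on the scale at (470,210), tile on the slab at (95,108). A clean wheel measurement comes from this one while I continue.

```bash
python3 - <<'E'
from h import *
d=load('w17')
q=np.array([(229,147),(359,146),(294,84),(296,213),(250,100),(340,100)])
print('wheel',circ(plane(d,q,50)))
E
```

```text
wheel (array([ 447.28157345, -171.7851728 ,   69.20437402]), np.float64(0.4430033916312581))
```

>>> drive_tool(
  series=[
    [0, [-40, -8, 2], [0, 0, -0.05]],
    [0, [-80, -16, 4], [0, 0, -0.1]],
    [0, [-120, -24, 6], [0, 0, -0.16]],
    [0, [-153, -32, 9], [0.002, 0.003, -0.213]],
    [0, [-153, -32, 9], [0.002, 0.003, -0.213]],
  ],
)

```text
time_s: 22.55
ee_pos: [389.9, 11.1, 190.7]
ee_rot: [180.0, 0.2, -60.3]
force: [0.5, -0.8, 0.0]
gripper_width: 91.3
```

```bash
python3 go.py 411.6 47 110 -60.5; python3 - <<'E'
from h import *
d=grab('wrist','w18');print(env.state()['ee_pos'],env.state()['ee_rot'])
E
```

```text
shift [-20.2 -36.6  80.8] turn [0.001 0.003 0.003]
[390.52366367   9.5064852  190.98178414] [ 1.79950993e+02  9.54453522e-02 -6.04132472e+01]
```

View pics/w18.png

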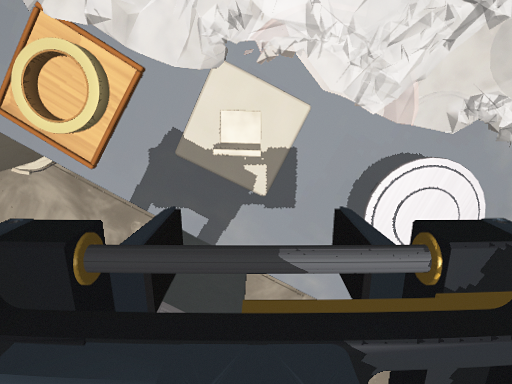

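Tile's plate edge spans (213–261,151), still aligned with the jaws.

```bash
python3 - <<'E'
from h import *
d=load('w18');P=plane(d,[(213,152),(261,152)],74);print(P,P.mean(0))
P=plane(d,[(220,111),(259,111)],18);print('foot far edge',P,P.mean(0)-[22*.870,22*.492,0])
E
```

```text
[[399.784506    66.69455679  74.        ]
 [422.49753801  26.79038999  74.        ]] [411.141022    46.74247339  74.        ]
foot far edge [[434.13964749  85.21924596  18.        ]
 [455.47767257  47.63992385  18.        ]] [425.66866003  55.6055849   18.        ]
```

>>> drive_tool(
  series=[
    [0, [-7, -12, 25], [0, 0, 0]],
    [0, [-14, -24, 50], [0, 0, 0]],
    [0, [-20, -36, 75], [0, 0.002, 0.003]],
    [0, [-20, -36, 81], [0, 0.002, 0.003]],
    [0, [-20, -36, 81], [0, 0.002, 0.003]],
  ],
  squeeze=20,
)

```text
time_s: 23.1
ee_pos: [412.0, 42.5, 109.9]
ee_rot: [179.9, 0.0, -60.8]
force: [0.4, 0.0, 0.8]
gripper_width: 91.1
```

```bash
python3 go.py 411.6 47 39 -60.5
```

```text
shift [-4.2 -2.  70.9] turn [ 0.003  0.    -0.006]
```

>>> drive_tool(
  series=[
    [0, [-1, 0, 20], [0, 0, 0]],
    [0, [-1, 0, 40], [0, 0, -0.003]],
    [0, [-1, 0, 60], [0, 0, -0.003]],
    [0, [-1, 0, 71], [0, 0, -0.003]],
    [0, [-1, 0, 71], [0, 0, -0.003]],
  ],
)

```text
time_s: 23.6
ee_pos: [411.9, 43.4, 39.7]
ee_rot: [180.0, -0.0, -60.7]
force: [-0.6, 0.6, 0.5]
gripper_width: 90.9
```

```bash
python3 go.py 411.6 47 39 -60.5
```

```text
shift [-3.3 -1.5  0.7] turn [ 0.001 -0.001 -0.003]
```

>>> drive_tool(
  series=[
    [0, [-3, -1.5, 0.5], [0, 0, -0.003]],
    [0, [-3, -1.5, 0.5], [0, 0, -0.003]],
    [1, [-3, -1.5, 0.5], [0, 0, -0.003]],
    [1, [-3, -1.5, 0.5], [0, 0, -0.003]],
    [1, [-3, -1.5, 0.5], [0, 0, -0.003]],
  ],
)

```text
time_s: 24.1
ee_pos: [412.3, 47.7, 39.6]
ee_rot: [-179.9, -0.1, -60.4]
force: [0.4, 0.4, -0.6]
gripper_width: 70.1
```

>>> drive_tool(
  series=[
    [1, [0, 0, 0], [0, 0, 0]],
    [1, [0, 0, 0], [0, 0, 0]],
    [1, [0, 0, 0], [0, 0, 0]],
    [1, [0, 0, 0], [0, 0, 0]],
    [1, [0, 0, 0], [0, 0, 0]],
  ],
)

```text
time_s: 24.6
ee_pos: [412.1, 47.7, 39.2]
ee_rot: [-180.0, -0.0, -60.4]
force: [0.3, -0.2, -0.1]
gripper_width: 46.0
```

```bash
python3 go.py 411.6 47 39 -60.5
```

```text
shift [0.4 0.8 0.2] turn [-0.    -0.001  0.001]
```

>>> drive_tool(
  series=[
    [1, [0, 0, -20], [0, 0, 0]],
    [1, [0, 0, -45], [0, 0, 0]],
    [1, [0, 0, -70], [0, 0, 0]],
    [1, [0, 0, -85], [0, 0, 0]],
    [1, [0, 0, -85], [0, 0, 0]],
  ],
)

```text
time_s: 25.1
ee_pos: [413.5, 47.9, 125.9]
ee_rot: [-179.7, -0.2, -60.4]
force: [0.5, 0.1, -0.0]
gripper_width: 45.9
```

```bash
python3 go.py 431.8 -180.5 120 -60.5
```

```text
shift [207.7  96.7   6.1] turn [-0.005 -0.003  0.001]
```

>>> drive_tool(
  series=[
    [1, [42, 19, 0], [0, 0, 0]],
    [1, [83, 38, 0], [0, 0, 0]],
    [1, [125, 58, 0], [0, 0, 0]],
    [1, [166, 77, 0], [-0.002, -0.002, 0]],
    [1, [207, 96, 5], [-0.002, -0.002, 0]],
  ],
)

```text
time_s: 25.6
ee_pos: [430.3, -181.4, 118.5]
ee_rot: [179.9, 0.1, -60.5]
force: [1.1, -0.4, -1.6]
gripper_width: 45.4
```

>>> drive_tool(
  series=[
    [1, [0, 0, 10], [0, 0, 0]],
    [1, [0, 0, 20], [0, 0, 0]],
    [1, [0, 0, 30], [0, 0, 0]],
    [1, [0, 0, 30], [0, 0, 0]],
    [1, [0, 0, 30], [0, 0, 0]],
  ],
)

```text
time_s: 26.1
ee_pos: [430.4, -178.4, 89.0]
ee_rot: [179.9, 0.1, -60.3]
force: [0.1, 0.5, -1.3]
gripper_width: 45.9
```

```bash
python3 go.py 431.8 -180.5 77.5 -60.5; python3 - <<'E'
from h import *
d=grab('wrist','w19')
E
```

```text
shift [ 2.5 -0.3 11.5] turn [0.002 0.002 0.003]
```

View pics/w19.png

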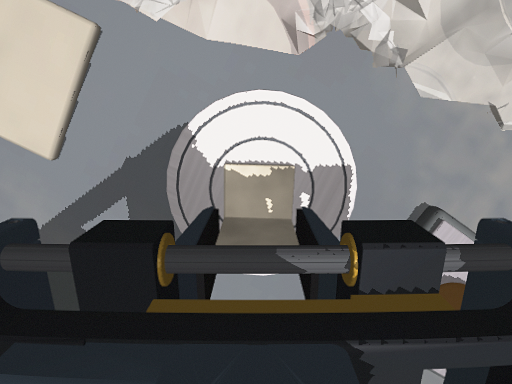

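The tile's foot (225–295, 165) is over the middle of the wheel's inner ring (210–313). Lower it.

>>> drive_tool(
  series=[
    [1, [1, 0, 4], [0, 0, 0]],
    [1, [2, 0, 7], [0, 0, 0.002]],
    [1, [2, 0, 7], [0, 0, 0.002]],
    [1, [2, 0, 7], [0, 0, 0.002]],
    [1, [2, 0, 7], [0, 0, 0.002]],
  ],
)

```text
time_s: 26.65
ee_pos: [431.6, -181.5, 82.5]
ee_rot: [179.9, 0.1, -60.6]
force: [-0.2, 0.5, -1.1]
gripper_width: 46.0
```

```bash
python3 go.py 431.8 -180.5 77.5 -60.5
```

```text
shift [-0.7 -0.6  5. ] turn [ 0.001  0.001 -0.001]
```

>>> drive_tool(
  series=[
    [1, [-0.5, -0.5, 2.5], [0, 0, 0]],
    [1, [-0.5, -0.5, 5], [0, 0, 0]],
    [1, [-0.5, -0.5, 5], [0, 0, 0]],
    [1, [-0.5, -0.5, 5], [0, 0, 0]],
    [1, [-0.5, -0.5, 5], [0, 0, 0]],
  ],
)

```text
time_s: 27.15
ee_pos: [431.7, -180.7, 77.3]
ee_rot: [179.9, 0.1, -60.6]
force: [0.0, -0.6, -1.0]
gripper_width: 46.2
```

>>> drive_tool(
  series=[
    [0.6, [0, 0, 0], [0, 0, 0]],
    [0.2, [0, 0, 0], [0, 0, 0]],
    [0, [0, 0, 0], [0, 0, 0]],
    [0, [0, 0, 0], [0, 0, 0]],
    [0, [0, 0, 0], [0, 0, 0]],
  ],
)

```text
time_s: 27.65
ee_pos: [431.8, -180.7, 77.4]
ee_rot: [179.9, 0.1, -60.6]
force: [0.1, 0.5, -0.1]
gripper_width: 75.1
```

>>> drive_tool(
  series=[
    [0, [0, 0, -15], [0, 0, 0]],
    [0, [0, 0, -45], [0, 0, 0]],
    [0, [0, 0, -85], [0, 0, 0]],
    [0, [0, 0, -125], [0, 0, 0]],
    [0, [0, 0, -140], [0, 0, 0]],
  ],
)

```text
time_s: 28.15
ee_pos: [433.7, -181.5, 221.4]
ee_rot: [-179.8, -0.3, -60.6]
force: [-0.6, -0.4, 0.0]
gripper_width: 91.4
```

```bash
python3 go.py 380 -270 220 -90
```

```text
shift [50.7 90.3  1.4] turn [-0.004 -0.004  0.514]
```

>>> drive_tool(
  series=[
    [0, [13, 23, 0], [0, 0, 0.128]],
    [0, [25, 45, 0], [0, 0, 0.256]],
    [0, [38, 68, 0], [0, 0, 0.384]],
    [0, [50, 90, 0], [0, 0, 0.514]],
    [0, [50, 90, 0], [0, 0, 0.514]],
  ],
)

```text
time_s: 28.65
ee_pos: [377.0, -270.2, 217.5]
ee_rot: [179.9, -0.0, -90.2]
force: [-0.4, 0.1, 0.4]
gripper_width: 91.4
```

```bash
python3 - <<'E'
from h import *
d=grab('wrist','w20');grab('side','s20');grab('top','t20');print(env.state()['ee_pos'])
im=cv2.imread('pics/w20.png');cv2.imwrite('pics/w20a.png',cv2.resize(im[30:215,80:460],None,fx=2.1,fy=2.1,interpolation=cv2.INTER_NEAREST))
im=cv2.imread('pics/s20.png');cv2.imwrite('pics/s20a.png',cv2.resize(im[100:300,180:340],None,fx=3,fy=3,interpolation=cv2.INTER_CUBIC))
E
```

```text
[ 378.35393008 -268.07719443  217.40845233]
```

View pics/w20a.png

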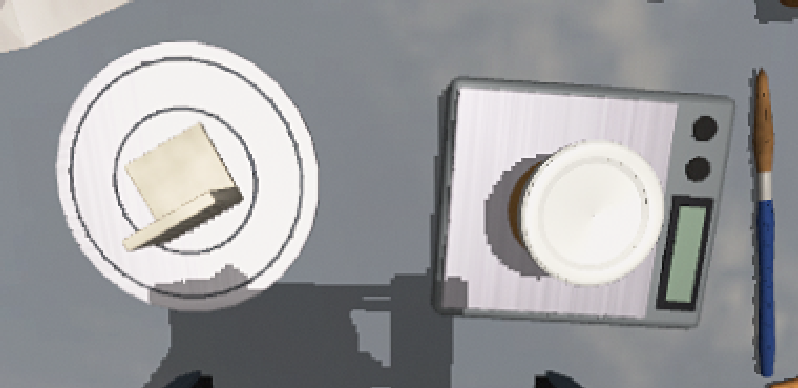

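View pics/s20a.png

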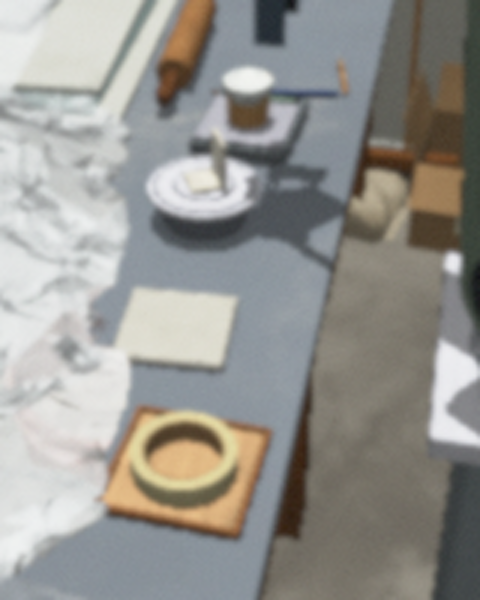

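Everything is upright on its new station. Final numeric check of tub against pan and tile against wheel.

```bash
python3 - <<'E'
from h import *
d=load('w20');f=lambda a:np.array(a)/2.1+[80,30]-.3
lid=circ(plane(d,f([(521,215),(663,212),(597,140),(590,285),(545,163),(645,165)]),94));print('lid',lid)
P=plane(d,f([(460,88),(680,103),(647,320),(443,305)]),32);print('pan',P.mean(0))
w=circ(plane(d,f([(57,175),(319,178),(187,41),(188,311),(95,80),(280,80)]),50));print('wheel',w)
F=plane(d,f([(126,167),(202,122)]),56);T=plane(d,f([(122,238),(215,190),(241,200),(128,250)]),112)
t=T.mean(0)[:2]; c=F.mean(0)[:2]; u=(c-t)/np.linalg.norm(c-t)
print('tile from foot',c-22*u,'from plate',t+18.5*u,'len',np.linalg.norm(c-t))
s=env.state();print(s['time_s'],s['force'])
E
```

```text
lid (array([ 430.83054247, -371.03099403,   32.85631466]), np.float64(0.3457030514429628))
pan [ 431.59205224 -373.25667371   32.        ]
wheel (array([ 446.46791072, -173.64813064,   69.1103256 ]), np.float64(0.6447606083342142))
tile from foot [ 446.15650824 -175.17693239] from plate [ 446.29652262 -175.09311426] len 40.33681450404953
28.8 [-0.25074368  0.11187158  0.04393555]
```

All within about 2.5 mm of centre.

```bash
python3 -c "
from workcell import env
print(env.job_done())"
```

```text
the job is handed in; nothing more can be done
None
```

The swap is finished and handed in at about 28.8 s of the 128 s allowed. I parked the tile on the slab, put the tape in the tray and the tub on the scale, and then moved the tile to the banding wheel.

From the wrist camera, which is calibrated to about 2 mm, the last offsets from each station's centre were:

| Thing | Station | Offset |
|---|---|---|
| Tub | Scale | about 2.4 mm |
| Tile | Wheel | about 1.5 mm |
| Tape | Tray | about 2 mm, measured right after it was placed |

- **Standing:** In the last wrist and side views all three stood upright or lay flat, and the gripper was open and clear, about 217 mm above the bench.
- **Heights and tilt:** I did not measure resting height or tilt separately. I only compared tool heights at pick-up and release, and they agreed with the station heights.
- **Rib and brush:** I never went near either one. The brush looks undisturbed in the last view, but I did not measure how far either may have shifted.
- **Disagreement:** The gripper read 63.5 mm across the tub's 67 mm lid. The tub held firmly anyway, and the lid measured about 66 mm across in the pictures.

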